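# Hold down and ratchet-clamp an offcut, and keep hold of the lever

## Robot

A 6-joint arm with a two-finger parallel gripper is mounted at the origin on the work surface; the furniture and walls round the work are solid. World frame = base frame: x ahead of the robot, y to its left, z up, the work surface at z = 0. Lengths are in m, angles in rad, forces in N, time in s.
With the tool pointing down it reaches from about 0.25 to 0.775 m from the base axis. Payload 4 kg.
Tool frame: the origin (TCP) lies at the very end of the fingers, on their centre line; the grasp point (between the pads) lies 19 mm behind it (robot.tcp_to_grasp is the distance from the TCP to the grasp point, in m); z points along the fingers, y is the line along which they close (so a half turn about z gives the same grasp; the last joint's range is limited). The gripper opens to 94 mm and grips with 3 to 60 N. Pads are 16 mm wide; open, the fingers measure 119 mm over their backs; the gripper's body (75 mm by 177 mm) begins 78 mm behind the grasp point.
Start: joints at [1.126, 0.087, 1.371, -0, 1.684, -0.103], TCP at [0.184, 0.518, 0.206] pointing down, gripper open.
Joint ranges: [-3.1, 3.1], [-0.76, 2.03], [0.27, 2.55], [-1.08, 4.22], [0.17, 2.65], [-2.57, 2.57]. Speed limits (rad/s): [2.79, 2.79, 3.14, 3.14, 3.14, 3.14].

## Interface

Orientations are given as [roll, pitch, yaw] about the fixed x, y, z axes, in that order (R = Rz(yaw) Ry(pitch) Rx(roll)).
In Python, from bench import robot gives the robot as it stands.
- The arm moves only by the shell command python3 nudge.py 'ROWS'. ROWS is 1 to 20 rows, one to a line, with the numbers parted by commas; each row has 5 numbers: the finger opening in m, then dx, dy, dz in units of 100 mm, then a turn about the tool's z in rad; each row shifts and turns the commanded pose from where the row before left it, along the tool's axes as they then stand; what a row does not reach is not made up. A row lasts 1/12 s, in which the tool goes at most 0.0417 m and 0.125 rad, less where a joint would pass 70% of its speed; a pose out of reach is approached as far as the arm can. The fingers move at their own pace and stop on an object; the grip force is fixed at half the most. Time passes only in rows, so rows that do not move let the fingers close. It prints the time, the measured TCP pose, the force, the opening and the grip force at its end. Input that does not fit is refused with a message, and nothing moves.
- robot.get_obs(): the state, without advancing time (a new reading comes with each control period).
- robot.snapshot(name): name is "scene" or "top"; returns a dict with "color" (400x640x3 uint8, blue, green, red), "fx", "fy", "cx", "cy" (pixels), "k1" (the pictures are not rectified: a ray, as slopes to the right and down, at radius r is drawn at 1 + k1 r^2 times it, then the intrinsics apply), "extrinsics" (4x4, takes a point from world to camera coordinates). Camera axes: x right, y down, z forward; pixel columns grow to the right and rows downward; lengths in m; the calibration is good to about 2 mm. A picture is of the moment at which its call begins. There is no depth.
- robot.close_job(): hands the job in; it is judged then, once.
The state is a dict: "time": time; "joint_positions": joint angles; "qvel": joint speeds; "joint_torque": joint torques, N m; "tool_pos": TCP position; "ee_rot": TCP orientation; "wrist_force": force on the tool from outside, world axes, zero at the start; "wrist_torque": the same for the moment, N m; "width": finger opening in m; "finger_force": force on a finger pad.
Only numpy, scipy, OpenCV 4.12 (cv2) and the standard library are available. Lean on these libraries where they do the work, as an engineer would, in place of code of your own. Each camera call takes 0.05 s, during which the arm holds its last target. There are 200 camera calls.

## Task

Ready the little bench clamp for gluing: first swing the hold-down brace by its grip across the plywood offcut until it snaps past its detent and seats at its end stop. Then advance the ratchet lever exactly five clicks, counting them as you feel them, so that the sprung jaw presses the offcut against the fence, and stay there: finish with the lever's grip still held in the fingers, at rest on the fifth click, not let go. Leave the small jar on the clamp bed and the screwdriver beside the clamp where they are.

Things in the scene. Friction and masses are not known exactly. Their poses are not given: they have to be found in the camera images.
- clamp: bench clamp, fixed; a wooden bed 12 mm thick on four legs, spanning x -100..100, y -200..165 mm. Origin at the bed underside, 85 mm above the bench, z up (bed top z = 12 mm). An aluminium fence (top z = 24 mm) along x has its face at y = +76 mm; the jaw pushes from -y to +y. All of the clamp but the two wooden grips and their pins lies below z = 43 mm.
- lever_pivot (a point): vertical axis of the ratchet lever, at (-20, -130) mm in the clamp frame; the point lies 145 mm above the bench
- brace_pivot (a point): vertical axis of the hold-down brace, at (30, 100) mm in the clamp frame; the point lies 145 mm above the bench
- lever (a joint): ratchet lever, rad, grows counter-clockwise seen from above; its direction from pivot to grip is clamp yaw - 0.87 + value. Starts at 0 to 0.15, in free travel. Clicks 1 to 7: first at 0.24, fully dropped by 0.28, then every 0.16 (5th 0.88-0.92, 6th 1.04); stop 1.30. Push at the grip climbs to 5-7 N, then falls to about 0 at each click. Cannot go back over a click; stays where left between clicks.
- brace (a joint): hold-down brace, rad, grows clockwise seen from above; its direction from pivot to grip is clamp yaw + 0.33 - value. Starts at 0 to 0.5. A spring detent resists from about 1.60 to 1.78 (up to about 6 N at the grip), then drives it on to the end stop at 1.90, where it is seated, pointing along the clamp's -y across the offcut, and stays.
- lever_grip: upright wooden grip at the end of the ratchet lever, 25 mm diameter, 48 mm tall, 130 mm from the lever's axis; it spins freely on its pin. Origin at the middle of its underside, 122 mm above the bench; top 170 mm (its pin 172 mm). The flat lever bar under it is 8 mm thick, top 119 mm above the bench.
- brace_grip: upright wooden grip at the end of the brace, same shape (25 mm diameter, 48 mm tall, spins freely), 120 mm from the brace's axis. Origin at the middle of its underside, 122 mm above the bench; top 170 mm (its pin 172 mm). The flat brace bar under it is 8 mm thick, top 122 mm above the bench.
- panel: plywood offcut 75 x 185 x 12 mm lying loose on the clamp's bed in front of the fence, its long side along the clamp's x (long side is its own y); origin at the centre of its underside
- jaw_pad: sprung rubber-faced jaw pad, 84 mm wide along the clamp's x, 11 mm tall, moved to +y by the lever (16 mm per rad); when it has pushed the offcut against the fence its spring gives way. Origin at its middle, at the height of the bed underside, 8.5 mm beyond its face (towards +y)
- pot: bystander: small jar with a black lid standing on the bed, 58 mm diameter, 47 mm tall, origin at the centre of its underside
- screwdriver: bystander: short screwdriver lying on the bench left of the clamp, 144 mm long, 18 mm wide, origin at the middle of its underside

How it is judged:
By the outcome, as a careful person would: the job done as asked, in the order asked, and still so for the second after the job is handed in, while the arm keeps its last pose, push and grip.
It also fails if it takes over 64 s, if anything falls off the work surface, if the arm or the gripper's body presses on something with over 40 N, if the wrist force passes 120 N, or if a joint passes its speed limit or range.

## Working session

There is one attempt and no reset: what is moved stays moved. The work goes in short steps, Python scripts to look and compute and a shell command to move; the robot and the scene stay as the last step left them, time stands still between calls to the robot, and variables do not carry over. Pictures are saved under pics/ and viewed, at most 10 in all, crops included, and the job is handed in when it is done.

```bash
ls; mkdir -p pics
python3 - <<'E'
from bench import robot
import cv2,json,pickle
o=robot.get_obs()
print({k:o[k] for k in("time","tool_pos","ee_rot","width","wrist_force")})
d={}
for n in("scene","top"):
    s=robot.snapshot(n);d[n]=s;cv2.imwrite(f"pics/{n}0.png",s["color"])
    print(n,s["fx"],s["fy"],s["cx"],s["cy"],s["k1"],s["extrinsics"])
pickle.dump(d,open("s0.pkl","wb"))
E
```

```text
bench.py
nudge.py
pics
{'time': 0.0, 'tool_pos': array([0.18412152, 0.51768551, 0.20433097]), 'ee_rot': array([-3.13946759e+00, -2.01129724e-04,  2.79978860e+00]), 'width': 0.09389804186673784, 'wrist_force': array([-0.17408116,  0.59167286,  0.80059287])}
scene 471.2454898953248 471.2454898953248 314.9783984096809 183.88567709260073 -0.018893976593913054 [[ 0.74984445 -0.66156077 -0.00840517 -0.32800337]
 [-0.31790334 -0.34912723 -0.88150306  0.27047518]
 [ 0.58023337  0.66366221 -0.4721035   1.02197864]
 [ 0.          0.          0.          1.        ]]
top 446.125704986856 446.125704986856 315.4582578002998 196.07898925271098 -0.07222551588293996 [[-0.02524441 -0.99967107  0.00452524  0.05099273]
 [-0.995738    0.02474291 -0.08884603  0.48079081]
 [ 0.08870484 -0.00674882 -0.99603509  1.19719704]
 [ 0.          0.          0.          1.        ]]
```

View pics/scene0.png

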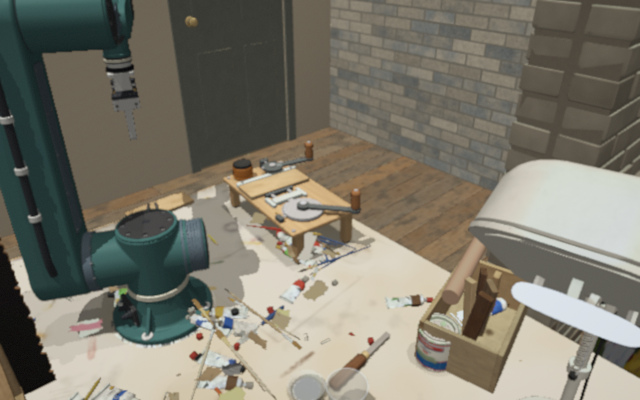

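View pics/top0.png

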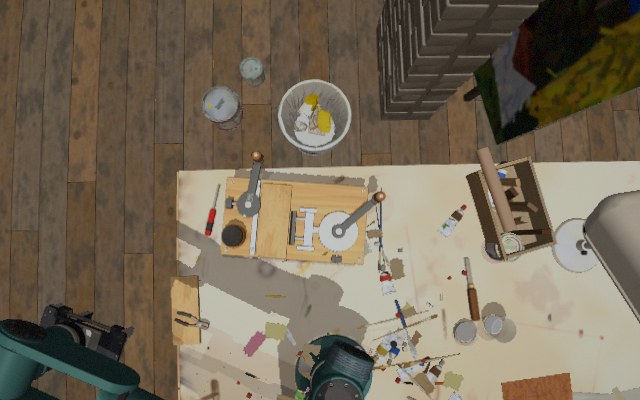

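The scene view shows the lever grip at about (355,200) and the brace grip at (309,151). The top view shows them at (379,197) and (257,156), with the bed at (222..366, 178..264), the jar at (233,235) and the screwdriver at (212,212). I'll zoom in on both views next.

Run:
```python
import cv2,pickle,numpy as np
d=pickle.load(open("s0.pkl","rb"))
a=cv2.resize(d["top"]["color"][140:280,195:395],None,fx=4,fy=4,interpolation=cv2.INTER_CUBIC)
b=cv2.resize(d["scene"]["color"][130:265,210:380],None,fx=4,fy=4,interpolation=cv2.INTER_CUBIC)
cv2.imwrite("pics/topz.png",a);cv2.imwrite("pics/scenez.png",b)
```

```text
(no output)
```

View pics/topz.png

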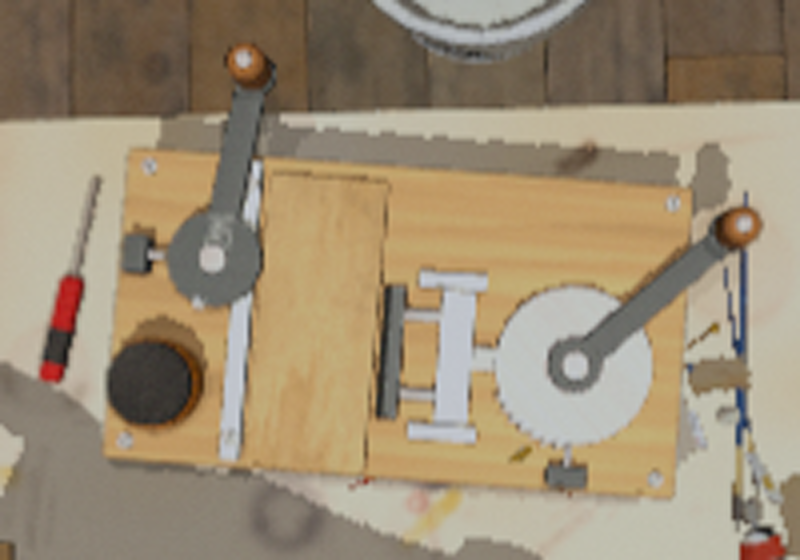

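View pics/scenez.png

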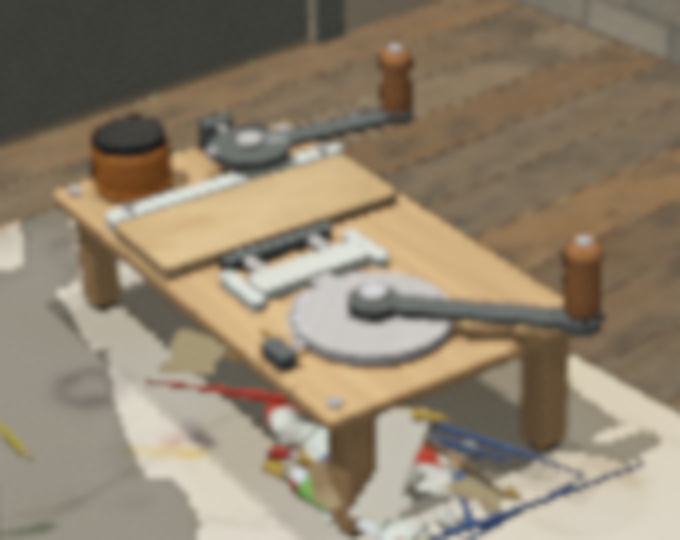

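The top crop shows the lever pin at (741,225), the brace pin at (244,59), the pivots at (575,365) and (211,260), and the bed corners at (130,150), (691,188), (672,497) and (104,458). The scene crop shows the lever pin at (583,239), the brace pin at (395,47), and the pivots at (375,290) and (248,138). Next I triangulate these and fit the clamp pose.

```bash
cat > h.py <<'E'
import cv2,pickle,numpy as np
from scipy.optimize import least_squares
d=pickle.load(open("s0.pkl","rb"))
off={"top":(195,140),"scene":(210,130)}
def z2p(n,u): return (np.array(u,float)+.5)/4-.5+off[n]
def proj(s,P):
    E=s["extrinsics"]; K=np.array([[s["fx"],0,s["cx"]],[0,s["fy"],s["cy"]],[0,0,1.]])
    return cv2.projectPoints(np.array(P,float).reshape(-1,1,3),cv2.Rodrigues(E[:3,:3])[0],E[:3,3],K,np.array([s["k1"],0,0,0,0]))[0][:,0]
def tri(t,c,raw=False,S=None):
    S=S or d
    f=lambda P:np.r_[proj(S["top"],P)[0]-t,proj(S["scene"],P)[0]-c]
    r=least_squares(f,[.4,0,.12]); return r.x,np.abs(r.fun).max()
def onz(s,p,z): return least_squares(lambda q:proj(s,[q[0],q[1],z])[0]-p,[.4,0]).x
E
python3 - <<'E'
from h import *
T={"lpin":((741,225),(583,239)),"bpin":((244,59),(395,47)),"lpiv":((575,365),(375,290)),"bpiv":((211,260),(248,138))}
P={}
for k,(a,b) in T.items():
    P[k],e=tri(z2p("top",a),z2p("scene",b)); print(k,P[k].round(4),round(e,2))
C=[(130,150),(691,188),(672,497),(104,458)]; M=np.array([[100,165],[100,-200],[-100,-200],[-100,165]])/1000
W=np.array([onz(d["top"],z2p("top",c),.097) for c in C]); print(W.round(4))
pts=np.r_[M,[[-.02,-.13],[.03,.1]]]; obs=np.r_[W,[P["lpiv"][:2],P["bpiv"][:2]]]
R=lambda a:np.array([[np.cos(a),-np.sin(a)],[np.sin(a),np.cos(a)]])
r=least_squares(lambda q:(pts@R(q[2]).T+q[:2]-obs).ravel(),[.4,0,0]);x,y,a=r.x
print("clamp",r.x,(r.fun*1000).round(1).reshape(-1,2).tolist())
lp=R(a)@[-.02,-.13]+[x,y]; bp=R(a)@[.03,.1]+[x,y]
for n,p,g,L in(("lever",lp,P["lpin"],.13),("brace",bp,P["bpin"],.12)):
    v=g[:2]-p; th=np.arctan2(v[1],v[0]); print(n,p,np.linalg.norm(v),"dir",th,"value",(th-a+.87) if n=="lever" else a+.33-th)
for n,c in(("potlid",(152,383)),):
    print(n,onz(d["top"],z2p("top",c),.144))
for c in((97,180),(52,378)): print("sd",onz(d["top"],z2p("top",c),.01))
E
```

```text
lpin [ 0.4661 -0.1155  0.1693] 0.38
bpin [0.5735 0.182  0.1707] 0.07
lpiv [ 0.3852 -0.0157  0.1224] 0.32
bpiv [0.4558 0.21   0.1243] 0.14
[[ 0.5298  0.2657]
 [ 0.4962 -0.0945]
 [ 0.2998 -0.0757]
 [ 0.3332  0.284 ]]
clamp [ 0.41655002  0.11238317 -0.09253639] [[1.5, 1.7], [1.4, -1.5], [-1.3, -1.8], [-0.9, 1.9], [-0.6, 0.5], [-0.1, -0.8]]
lever [ 0.38462302 -0.01521255] 0.12918241044445766 dir -0.8884840742252 value 0.07405231185015626
brace [0.4556621  0.20918319] 0.12098015275583965 dir -0.22690130675384473 value 0.46436492067848845
potlid [0.37972665 0.24436302]
sd [0.5214092  0.30549619]
sd [0.38542567 0.33751854]
```

```bash
cat > g.py <<'E'
import numpy as np
from bench import robot
from scipy.spatial.transform import Rotation as Ro
np.set_printoptions(precision=4,suppress=True)
a=-.0925; LP=np.array([.3846,-.0152]); BP=np.array([.4557,.2092])
def lev(v): t=a-.87+v; return LP+.13*np.array([np.cos(t),np.sin(t)])
def bra(v): t=a+.33-v; return BP+.12*np.array([np.cos(t),np.sin(t)])
def val(p,k): 
    v=p[:2]-(LP if k=="l" else BP); t=np.arctan2(v[1],v[0])
    return (t-a+.87 if k=="l" else a+.33-t), np.linalg.norm(v)
o=robot.get_obs(); p=o["tool_pos"]; R=Ro.from_euler("xyz",o["ee_rot"]).as_matrix()
def show():
    print("t",round(o["time"],2),"p",p,"rpy",o["ee_rot"],"F",o["wrist_force"],"w",round(o["width"],4),"ff",o["finger_force"],"lev",val(p,"l"),"bra",val(p,"b"))
def to(w,Rr=None): return (R if Rr is None else Rr).T@np.array(w)
E
python3 - <<'E'
from g import *
# first hop: pure translation to above the brace grip (0.5735,.182,.205)
print(to(np.r_[.5735,.182,.205]-p))
R2=Ro.from_euler("xyz",[np.pi,0,2.2]).as_matrix()
vs=[.464]+[.6,.8,1.0,1.2,1.4,1.6,1.7,1.8,1.88]
w=[bra(v) for v in vs]; print(w[0],w[-1])
for i in range(9): print(vs[i+1],to(np.r_[w[i+1]-w[i],0],R2))
E
```

```text
[-0.4794 -0.1858 -0.0003]
[0.5726 0.1823] [0.4471 0.0895]
0.6 [-0.0098 -0.013  -0.    ]
0.8 [-0.011  -0.0213 -0.    ]
1.0 [-0.0066 -0.023  -0.    ]
1.2 [-0.0019 -0.0239 -0.    ]
1.4 [ 0.0029 -0.0238 -0.    ]
1.6 [ 0.0076 -0.0227 -0.    ]
1.7 [ 0.0054 -0.0107 -0.    ]
1.8 [ 0.0065 -0.0101 -0.    ]
1.88 [ 0.0059 -0.0076 -0.    ]
```
Do translation in 16 rows: -.030 x, -.0116 y. ×16 = -.48, -.1858. Joint speed limited? .032/row = .386 m/s ok. j1 rate at radius .5: fine.

The manual's scale: shifts go in units of 100 mm. Converting my numbers, -0.03 m is -0.3, -0.0116 m is -0.116.

```bash
python3 nudge.py '0.094,-0.2,-0.08,0,0
0.094,-0.3,-0.116,0,0
0.094,-0.3,-0.116,0,0
0.094,-0.3,-0.116,0,0
0.094,-0.3,-0.116,0,0
0.094,-0.3,-0.116,0,0
0.094,-0.3,-0.116,0,0
0.094,-0.3,-0.116,0,0
0.094,-0.3,-0.116,0,0
0.094,-0.3,-0.116,0,0
0.094,-0.3,-0.116,0,0
0.094,-0.3,-0.116,0,0
0.094,-0.3,-0.116,0,0
0.094,-0.3,-0.116,0,0
0.094,-0.3,-0.116,0,0
0.094,-0.25,-0.1,0,0
0.094,-0.15,-0.06,0,0
0.094,0,0,0,0'
python3 nudge.py '0.094,0,0,0,0.1
0.094,0,0,0,0.1
0.094,0,0,0,0.1
0.094,0,0,0,0.1
0.094,0,0,0,0.1
0.094,0,0,0,0.1
0.094,0,0,0,0
0.094,0,0,0,0'
```

Run:
```python
from g import *
show(); print(to(np.r_[.5735,.182,.130]-p))
```

```text
time: 1.6
tool_pos: [0.5757, 0.1793, 0.2041]
ee_rot: [-3.14, -0.001, 2.796]
wrist_force: [-0.9, -0.2, -0.2]
width: 0.094
finger_force: 0.0
time: 2.27
tool_pos: [0.5732, 0.1828, 0.2055]
ee_rot: [-3.141, -0.001, 2.204]
wrist_force: [0.1, 0.3, -0.6]
width: 0.0941
finger_force: 0.0
t 2.27 p [0.5732 0.1828 0.2055] rpy [-3.1415 -0.0007  2.2039] F [ 0.0636  0.2558 -0.612 ] w 0.0941 ff 0.0 lev (np.float64(1.7722863282334245), np.float64(0.2734663653528766)) bra (np.float64(0.45829025384394984), np.float64(0.12042018523811564))
[-0.0009 -0.0002  0.0755]
```

Scaled: 0.015 m is 0.15, 0.013 m is 0.13.

```bash
python3 nudge.py '0.094,0,0,0.1,0
0.094,0,0,0.15,0
0.094,0,0,0.15,0
0.094,0,0,0.15,0
0.094,0,0,0.13,0
0.094,0,0,0.07,0
0.094,0,0,0,0
0.094,0,0,0,0
0.02,0,0,0,0
0.02,0,0,0,0
0.02,0,0,0,0
0.02,0,0,0,0
0.02,0,0,0,0
0.02,0,0,0,0
0.02,0,0,0,0
0.02,0,0,0,0'
python3 - <<'E'
from g import *
show()
import cv2,pickle
d={n:robot.snapshot(n) for n in("scene","top")}; pickle.dump(d,open("s1.pkl","wb"))
A=cv2.resize(d["scene"]["color"][80:230,210:380],None,fx=2.6,fy=4);B=cv2.resize(d["top"]["color"][140:290,195:345],None,fx=2.3,fy=4)
cv2.imwrite("pics/g1.png",np.hstack([A,B])[:,:800])
E
```

```text
time: 3.6
tool_pos: [0.5741, 0.1817, 0.1305]
ee_rot: [3.142, -0.0, 2.2]
wrist_force: [-0.2, -0.8, 0.7]
width: 0.0439
finger_force: 0.0
t 3.6 p [0.5741 0.1817 0.1305] rpy [ 3.1415 -0.      2.1998] F [-0.2404 -0.7974  0.7085] w 0.0439 ff 0.0 lev (np.float64(1.7670190767922604), np.float64(0.27328968372273754)) bra (np.float64(0.46565371161627345), np.float64(0.12156515019270601))
```

View pics/g1.png

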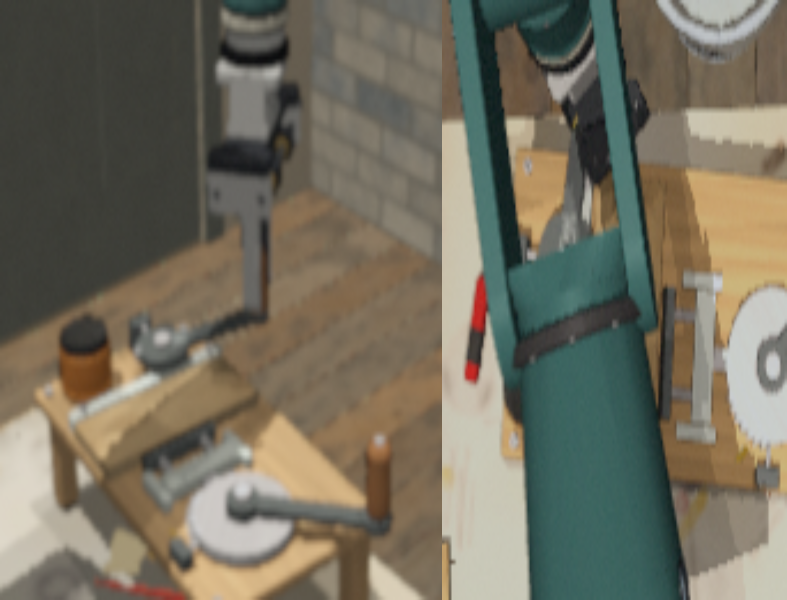

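The fingers straddle the brace grip (scene crop about (257,270)) and are still closing.

```bash
python3 nudge.py '0.02,0,0,0,0
0.02,0,0,0,0
0.02,0,0,0,0
0.02,0,0,0,0
0.02,0,0,0,0
0.02,0,0,0,0'
```

```text
time: 4.2
tool_pos: [0.5738, 0.1816, 0.1304]
ee_rot: [-3.141, -0.0, 2.2]
wrist_force: [-1.9, -0.7, 0.8]
width: 0.0247
finger_force: 30.0
```

Scaled: -0.006 m is -0.06, -0.005 m is -0.05.

```bash
python3 nudge.py '0.02,-0.05,-0.06,0,0
0.02,-0.048,-0.07,0,0
0.02,-0.062,-0.103,0,0
0.02,-0.048,-0.11,0,0
0.02,-0.038,-0.113,0,0
0.02,-0.028,-0.117,0,0
0.02,0,0,0,0
0.02,0,0,0,0'
python3 - <<'E'
from g import *
show()
for i in (1.0,1.1,1.2,1.3,1.4,1.5,1.6): print(i,to(np.r_[bra(i+.1)-bra(i),0]))
print(to(np.r_[bra(1.2),p[2]]-p))
E
```

```text
time: 4.87
tool_pos: [0.5438, 0.124, 0.1306]
ee_rot: [-3.141, 0.002, 2.198]
wrist_force: [3.3, -3.3, -2.0]
width: 0.0246
finger_force: 30.0
t 4.87 p [0.5438 0.124  0.1306] rpy [-3.1414  0.0021  2.1979] F [ 3.3354 -3.3283 -1.9523] w 0.0246 ff 29.99963253736496 lev (np.float64(1.680749816494672), np.float64(0.21146501635218548)) bra (np.float64(1.006271650404949), np.float64(0.12260527369642894))
1.0 [-0.0016 -0.0119  0.    ]
1.1 [-0.0004 -0.012   0.    ]
1.2 [ 0.0008 -0.012   0.    ]
1.3 [ 0.002  -0.0118 -0.    ]
1.4 [ 0.0032 -0.0116 -0.    ]
1.5 [ 0.0043 -0.0112 -0.    ]
1.6 [ 0.0054 -0.0107 -0.    ]
[ 0.0008 -0.0236  0.    ]
```

```bash
python3 nudge.py '0.02,-0.016,-0.119,0,0
0.02,-0.004,-0.12,0,0
0.02,0.008,-0.12,0,0
0.02,0.02,-0.118,0,0
0.02,0.032,-0.116,0,0
0.02,0.043,-0.112,0,0
0.02,0,0,0,0'
python3 - <<'E'
from g import *
show()
for v in (1.7,1.8,1.88): print(to(np.r_[bra(v),p[2]]-p))
E
```

```text
time: 5.45
tool_pos: [0.4807, 0.0886, 0.1306]
ee_rot: [-3.138, 0.004, 2.199]
wrist_force: [0.5, -7.3, -0.4]
width: 0.0246
finger_force: 30.0
t 5.45 p [0.4807 0.0886 0.1306] rpy [-3.1382  0.0036  2.1988] F [ 0.4938 -7.2684 -0.3831] w 0.0246 ff 29.99969869852066 lev (np.float64(1.7859645087993634), np.float64(0.14145179762942306)) bra (np.float64(1.603629660208803), np.float64(0.12321606834350214))
[ 0.0082 -0.009   0.    ]
[ 0.0147 -0.0191  0.    ]
[ 0.0205 -0.0267  0.    ]
```

Scaled: -0.006 m is -0.06, -0.005 m is -0.05.

```bash
python3 nudge.py '0.02,0.02,-0.06,0,0
0.02,0.025,-0.06,0,0
0.02,0.03,-0.05,0,0
0.02,0.033,-0.05,0,0
0.02,0.035,-0.05,0,0
0.02,0.025,-0.035,0,0
0.02,0,0,0,0
0.02,0,0,0,0'
python3 - <<'E'
from g import *
show()
E
```

```text
time: 6.12
tool_pos: [0.446, 0.0863, 0.1304]
ee_rot: [-3.138, -0.001, 2.2]
wrist_force: [-3.5, -4.2, 1.1]
width: 0.0243
finger_force: 30.0
t 6.12 p [0.446  0.0863 0.1304] rpy [-3.1383 -0.0011  2.2   ] F [-3.5453 -4.2482  1.1394] w 0.0243 ff 30.00027358531952 lev (np.float64(1.98950328439539), np.float64(0.11866366998245986)) bra (np.float64(1.8871302902706333), np.float64(0.12323602738069868))
```

Scaled: -0.0016 m is -0.016, 0.0012 m is 0.012.

```bash
python3 nudge.py '0.02,0.012,-0.016,0,0
0.02,0,0,0,0
0.02,0,0,0,0'; python3 nudge.py '0.02,0.006,-0.008,0,0
0.02,0,0,0,0
0.02,0,0,0,0'
```

```text
time: 6.37
tool_pos: [0.4448, 0.0864, 0.1304]
ee_rot: [-3.14, -0.0, 2.2]
wrist_force: [-2.1, -4.5, 0.3]
width: 0.0245
finger_force: 30.0
time: 6.62
tool_pos: [0.4447, 0.0865, 0.1305]
ee_rot: [3.141, 0.001, 2.2]
wrist_force: [0.3, -5.0, -0.4]
width: 0.0246
finger_force: 30.0
```

Scaled: -0.02 m is -0.2, -0.01 m is -0.1.

```bash
python3 nudge.py '0.07,0,0,0,0
0.07,0,0,0,0
0.07,0,0,0,0
0.07,0,0,0,0
0.07,0,0,0,0
0.07,0,0,0,0
0.07,0,0,0,0
0.07,0,0,0,0
0.07,0,0,-0.1,0
0.07,0,0,-0.2,0
0.07,0,0,-0.2,0
0.07,0,0,-0.2,0
0.07,0,0,-0.1,0
0.07,0,0,0,0'
python3 - <<'E'
from g import *
show(); print(lev(.074),to(np.r_[.4661,-.1155,.205]-p))
import cv2,pickle
d={n:robot.snapshot(n) for n in("scene","top")}; pickle.dump(d,open("s2.pkl","wb"))
A=cv2.resize(d["scene"]["color"][130:265,210:380],None,fx=4,fy=4,interpolation=cv2.INTER_CUBIC)
cv2.imwrite("pics/g2.png",A)
E
```

```text
time: 7.78
tool_pos: [0.4461, 0.0869, 0.214]
ee_rot: [3.136, 0.003, 2.2]
wrist_force: [0.2, 0.1, 0.7]
width: 0.0697
finger_force: 0.0
t 7.78 p [0.4461 0.0869 0.214 ] rpy [3.1361 0.0033 2.1998] F [0.1924 0.1499 0.7467] w 0.0697 ff 0.0 lev (np.float64(1.9912014939369054), np.float64(0.11916052333366825)) bra (np.float64(1.8867893957969724), np.float64(0.1227013455510277))
[ 0.4666 -0.1161] [-0.1754 -0.1029  0.009 ]
```

View pics/g2.png

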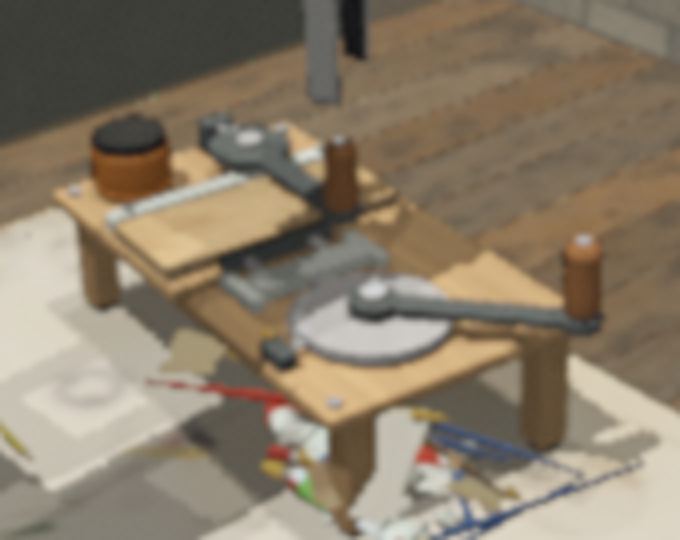

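The scene crop shows the brace lying across the offcut, with its pin at (338,140). The lever pin is unchanged at (583,239). I'll check the brace angle numerically and then head for the lever.

```bash
python3 - <<'E'
from h import *
from g import val,bra
for c,k in(((338,139),"b"),((583,239),"l")):
    q=onz(d["scene"],z2p("scene",c),.1705); print(q,val(q,k))
for v in(1.6,1.75,1.8,1.9): print(v,(proj(d["scene"],[*bra(v),.1705])[0]-off["scene"])*4)
E
python3 nudge.py '0.07,-0.1,-0.06,0,0
0.07,-0.18,-0.105,0,0
0.07,-0.18,-0.105,0,0
0.07,-0.18,-0.105,0,0
0.07,-0.18,-0.105,0,0
0.07,-0.18,-0.105,0,0
0.07,-0.18,-0.105,0,0
0.07,-0.18,-0.105,0,0
0.07,-0.18,-0.105,0,0
0.07,-0.15,-0.09,0,0
0.07,-0.064,-0.045,0,0
0.07,0,0,0,0
0.07,0,0,0,0'
python3 - <<'E'
from g import *
show(); print(to(np.r_[.4661,-.1155,.130]-p))
E
```

```text
[0.4439 0.0893] (np.float64(1.906739648710963), np.float64(0.12049008637747217))
[ 0.4654 -0.1174] (np.float64(0.060786127068976126), np.float64(0.13026298447837154))
1.6 [375.9966 120.4673]
1.75 [358.0852 129.2273]
1.8 [351.41   131.9237]
1.9 [337.1017 136.9267]
time: 8.97
tool_pos: [0.4634, -0.1155, 0.2094]
ee_rot: [-3.141, -0.002, 2.199]
wrist_force: [0.4, -0.0, -0.6]
width: 0.0699
finger_force: 0.0
t 8.97 p [ 0.4634 -0.1155  0.2094] rpy [-3.1409 -0.0024  2.1992] F [ 0.4006 -0.0455 -0.569 ] w 0.0699 ff 0.0 lev (np.float64(0.05767950705215019), np.float64(0.12761755816802078)) bra (np.float64(1.784449887935451), np.float64(0.3248398623903707))
[-0.0017  0.0022  0.0793]
```

The brace is seated: the camera reads about 1.91 against the stop at 1.90. Now I descend on the lever grip.

Scaled: 0.015 m is 0.15, 0.01 m is 0.1.

```bash
python3 nudge.py '0.07,-0.01,0.01,0.1,0
0.07,-0.007,0.01,0.15,0
0.07,0,0,0.15,0
0.07,0,0,0.15,0
0.07,0,0,0.15,0
0.07,0,0,0.09,0
0.07,0,0,0,0
0.02,0,0,0,0
0.02,0,0,0,0
0.02,0,0,0,0
0.02,0,0,0,0
0.02,0,0,0,0
0.02,0,0,0,0
0.02,0,0,0,0
0.02,0,0,0,0
0.02,0,0,0,0
0.02,0,0,0,0'
python3 - <<'E'
from g import *
show()
for v in np.arange(.08,.98,.04): print(round(v,2),to(np.r_[lev(v+.04)-lev(v),0])[:2])
E
```

```text
time: 10.38
tool_pos: [0.4666, -0.1164, 0.1317]
ee_rot: [3.142, 0.0, 2.2]
wrist_force: [-0.0, -0.2, 1.4]
width: 0.0249
finger_force: 30.0
t 10.38 p [ 0.4666 -0.1164  0.1317] rpy [3.1416 0.0005 2.1996] F [-0.0338 -0.1675  1.4155] w 0.0249 ff 30.000331699848175 lev (np.float64(0.07291249607081873), np.float64(0.1302784595107348)) bra (np.float64(1.7747078628093018), np.float64(0.32578563333174293))
0.08 [0.0004 0.0052]
0.12 [0.0006 0.0052]
0.16 [0.0008 0.0051]
0.2 [0.001  0.0051]
0.24 [0.0012 0.0051]
0.28 [0.0014 0.005 ]
0.32 [0.0016 0.0049]
0.36 [0.0018 0.0049]
0.4 [0.002  0.0048]
0.44 [0.0022 0.0047]
0.48 [0.0024 0.0046]
0.52 [0.0026 0.0045]
0.56 [0.0028 0.0044]
0.6 [0.0029 0.0043]
0.64 [0.0031 0.0042]
0.68 [0.0033 0.004 ]
0.72 [0.0034 0.0039]
0.76 [0.0036 0.0038]
0.8 [0.0037 0.0036]
0.84 [0.0039 0.0035]
0.88 [0.004  0.0033]
0.92 [0.0041 0.0032]
0.96 [0.0043 0.003 ]
```

```bash
f() { grep -E 'tool_pos|wrist_force' | tr '\n' ' '; echo; }
python3 nudge.py '0.02,0.004,0.052,0,0
0.02,0.006,0.052,0,0
0.02,0,0,0,0
0.02,0,0,0,0'|f
python3 nudge.py '0.02,0.008,0.051,0,0
0.02,0,0,0,0
0.02,0,0,0,0'|f
python3 nudge.py '0.02,0.005,0.026,0,0
0.02,0,0,0,0
0.02,0,0,0,0'|f
python3 nudge.py '0.02,0.005,0.025,0,0
0.02,0,0,0,0
0.02,0,0,0,0'|f
python3 nudge.py '0.02,0.006,0.026,0,0
0.02,0,0,0,0
0.02,0,0,0,0'|f
python3 -c "
from g import *
show()"
```

```text
tool_pos: [0.4737, -0.1101, 0.1316] wrist_force: [-3.7, -2.4, 3.2] 
tool_pos: [0.4773, -0.1065, 0.1316] wrist_force: [-4.0, -2.7, 2.9] 
tool_pos: [0.4785, -0.1051, 0.1316] wrist_force: [-5.5, -4.7, 3.5] 
tool_pos: [0.4823, -0.101, 0.1317] wrist_force: [0.6, 1.5, 2.0] 
tool_pos: [0.4837, -0.0992, 0.1316] wrist_force: [-1.7, 0.5, 2.2] 
t 11.72 p [ 0.4837 -0.0992  0.1316] rpy [ 3.1407 -0.0001  2.2004] F [-1.6862  0.485   2.1722] w 0.0248 ff 30.000686645507812 lev (np.float64(0.25934081017136545), np.float64(0.129976287977055)) bra (np.float64(1.717618052376317), np.float64(0.30971913276002444))
```

Click 1 is felt: the force climbed to 7 N and dropped at about 0.24. On to click 2.

```bash
f() { grep -E 'tool_pos|wrist_force' | tr '\n' ' '; echo; }
python3 nudge.py '0.02,0.012,0.05,0,0
0.02,0,0,0,0
0.02,0,0,0,0'|f
python3 nudge.py '0.02,0.014,0.05,0,0
0.02,0,0,0,0
0.02,0,0,0,0'|f
python3 nudge.py '0.02,0.008,0.025,0,0
0.02,0,0,0,0
0.02,0,0,0,0'|f
python3 nudge.py '0.02,0.008,0.025,0,0
0.02,0,0,0,0
0.02,0,0,0,0'|f
python3 nudge.py '0.02,0.009,0.025,0,0
0.02,0,0,0,0
0.02,0,0,0,0'|f
python3 nudge.py '0.02,0.009,0.024,0,0
0.02,0,0,0,0
0.02,0,0,0,0'|f
python3 -c "
from g import *
show()"
```

```text
tool_pos: [0.4861, -0.0963, 0.1316] wrist_force: [-4.1, -1.6, 5.0] 
tool_pos: [0.4889, -0.0926, 0.1315] wrist_force: [-5.9, -2.9, 3.5] 
tool_pos: [0.4898, -0.0913, 0.1315] wrist_force: [-5.9, -4.7, 6.4] 
tool_pos: [0.491, -0.0895, 0.1315] wrist_force: [-6.8, -5.7, 6.5] 
tool_pos: [0.4947, -0.084, 0.1315] wrist_force: [-2.6, 4.2, 3.5] 
tool_pos: [0.4956, -0.0824, 0.1315] wrist_force: [-3.8, 1.9, 4.8] 
t 13.22 p [ 0.4956 -0.0824  0.1315] rpy [-3.1414 -0.0015  2.2004] F [-3.8207  1.9004  4.7905] w 0.0246 ff 30.001177489757538 lev (np.float64(0.41811310399966417), np.float64(0.12978015156611644)) bra (np.float64(1.6722486385195043), np.float64(0.29433201730004377))
```

Click 2 felt at about 0.40. On to click 3.

```bash
f() { grep -E 'tool_pos|wrist_force' | tr '\n' ' '; echo; }
python3 nudge.py '0.02,0.025,0.045,0,0
0.02,0,0,0,0
0.02,0,0,0,0'|f
python3 nudge.py '0.02,0.024,0.046,0,0
0.02,0,0,0,0
0.02,0,0,0,0'|f
python3 nudge.py '0.02,0.013,0.023,0,0
0.02,0,0,0,0
0.02,0,0,0,0'|f
python3 nudge.py '0.02,0.013,0.023,0,0
0.02,0,0,0,0
0.02,0,0,0,0'|f
python3 nudge.py '0.02,0.014,0.022,0,0
0.02,0,0,0,0
0.02,0,0,0,0'|f
python3 nudge.py '0.02,0.014,0.022,0,0
0.02,0,0,0,0
0.02,0,0,0,0'|f
python3 -c "
from g import *
show()"
```

```text
tool_pos: [0.4979, -0.0783, 0.1315] wrist_force: [-3.6, 0.7, 3.6] 
tool_pos: [0.5002, -0.0739, 0.1315] wrist_force: [-4.6, 1.1, 4.5] 
tool_pos: [0.5011, -0.072, 0.1315] wrist_force: [-4.6, -1.4, 4.6] 
tool_pos: [0.5016, -0.0708, 0.1315] wrist_force: [-6.7, -4.4, 5.9] 
tool_pos: [0.5021, -0.0696, 0.1315] wrist_force: [-8.0, -7.4, 6.3] 
tool_pos: [0.5045, -0.064, 0.1315] wrist_force: [-4.6, 0.1, 4.5] 
t 14.72 p [ 0.5045 -0.064   0.1315] rpy [ 3.1415 -0.0003  2.1998] F [-4.5808  0.0585  4.5436] w 0.0243 ff 30.001569092273712 lev (np.float64(0.5758003073560741), np.float64(0.12942572363446259)) bra (np.float64(1.631654438250991), np.float64(0.27752936200935724))
```

Click 3 felt at about 0.56. On to click 4.

```bash
f() { grep -E 'tool_pos|wrist_force' | tr '\n' ' '; echo; }
python3 nudge.py '0.02,0.032,0.042,0,0
0.02,0,0,0,0
0.02,0,0,0,0'|f
python3 nudge.py '0.02,0.033,0.042,0,0
0.02,0,0,0,0
0.02,0,0,0,0'|f
python3 nudge.py '0.02,0.017,0.02,0,0
0.02,0,0,0,0
0.02,0,0,0,0'|f
python3 nudge.py '0.02,0.017,0.02,0,0
0.02,0,0,0,0
0.02,0,0,0,0'|f
python3 nudge.py '0.02,0.017,0.02,0,0
0.02,0,0,0,0
0.02,0,0,0,0'|f
python3 nudge.py '0.02,0.012,0.012,0,0
0.02,0,0,0,0
0.02,0,0,0,0'|f
python3 -c "
from g import *
show()"
```

```text
tool_pos: [0.506, -0.0597, 0.1315] wrist_force: [-4.0, -1.9, 5.4] 
tool_pos: [0.5076, -0.0551, 0.1315] wrist_force: [-4.0, -3.0, 5.0] 
tool_pos: [0.508, -0.0535, 0.1316] wrist_force: [-4.1, -6.2, 4.5] 
tool_pos: [0.5083, -0.0523, 0.1315] wrist_force: [-4.6, -9.2, 3.8] 
tool_pos: [0.51, -0.0456, 0.1316] wrist_force: [-1.2, 1.6, 4.5] 
tool_pos: [0.5103, -0.0443, 0.1316] wrist_force: [0.1, 0.2, 3.4] 
t 16.22 p [ 0.5103 -0.0443  0.1316] rpy [3.1399 0.0006 2.2004] F [0.1283 0.1714 3.3674] w 0.0245 ff 30.001323223114014 lev (np.float64(0.7353684664034387), np.float64(0.12902173852934173)) bra (np.float64(1.5960847651003107), np.float64(0.25926965345575853))
```

Click 4 felt at about 0.72. On to click 5, with fine steps near it.

```bash
f() { grep -E 'tool_pos|wrist_force' | tr '\n' ' '; echo; }
python3 nudge.py '0.02,0.035,0.038,0,0
0.02,0,0,0,0
0.02,0,0,0,0'|f
python3 nudge.py '0.02,0.037,0.037,0,0
0.02,0,0,0,0
0.02,0,0,0,0'|f
python3 nudge.py '0.02,0.019,0.018,0,0
0.02,0,0,0,0
0.02,0,0,0,0'|f
python3 nudge.py '0.02,0.019,0.018,0,0
0.02,0,0,0,0
0.02,0,0,0,0'|f
python3 -c "
from g import *
show()"
```

```text
tool_pos: [0.511, -0.0407, 0.1316] wrist_force: [-0.4, -5.3, 2.9] 
tool_pos: [0.5118, -0.0362, 0.1316] wrist_force: [-0.5, -5.3, 4.1] 
tool_pos: [0.512, -0.0347, 0.1316] wrist_force: [-0.7, -9.3, 3.5] 
tool_pos: [0.5123, -0.0323, 0.1316] wrist_force: [-2.0, -8.9, 2.5] 
t 17.22 p [ 0.5123 -0.0323  0.1316] rpy [-3.1384  0.0053  2.1982] F [-2.0215 -8.851   2.5139] w 0.0248 ff 30.00109612941742 lev (np.float64(0.8296893808483832), np.float64(0.12884056994310236)) bra (np.float64(1.5780237506222312), np.float64(0.24800748822193747))
```

```bash
f() { grep -E 'tool_pos|wrist_force' | tr '\n' ' '; echo; }
python3 nudge.py '0.02,0.01,0.009,0,0
0.02,0,0,0,0
0.02,0,0,0,0'|f
python3 -c "
from g import *
show()"
```

```text
tool_pos: [0.5124, -0.0314, 0.1316] wrist_force: [-1.5, -10.1, 3.9] 
t 17.47 p [ 0.5124 -0.0314  0.1316] rpy [-3.1378  0.006   2.1979] F [ -1.4886 -10.0858   3.9207] w 0.0246 ff 30.00107914209366 lev (np.float64(0.8363709919970244), np.float64(0.12883574052634467)) bra (np.float64(1.5768161233896547), np.float64(0.24720022831249344))
```

```bash
f() { grep -E 'tool_pos|wrist_force' | tr '\n' ' '; echo; }
python3 nudge.py '0.02,0.01,0.009,0,0
0.02,0,0,0,0
0.02,0,0,0,0'|f
python3 -c "
from g import *
show()"
```

```text
tool_pos: [0.5125, -0.0307, 0.1316] wrist_force: [-0.8, -11.5, 3.4] 
t 17.72 p [ 0.5125 -0.0307  0.1316] rpy [-3.137   0.0069  2.1976] F [ -0.8065 -11.4612   3.425 ] w 0.0246 ff 30.00100314617157 lev (np.float64(0.8419010593425893), np.float64(0.1288542872558891)) bra (np.float64(1.5757414340825098), np.float64(0.2465386835007617))
```

```bash
f() { grep -E 'tool_pos|wrist_force' | tr '\n' ' '; echo; }
python3 nudge.py '0.02,0.01,0.009,0,0
0.02,0,0,0,0
0.02,0,0,0,0'|f
python3 -c "
from g import *
show()"
```

```text
tool_pos: [0.513, -0.0248, 0.1317] wrist_force: [-0.5, 0.6, 4.2] 
t 17.97 p [ 0.513  -0.0248  0.1317] rpy [ 3.1397 -0.0004  2.1995] F [-0.4967  0.6092  4.1591] w 0.0247 ff 30.000919103622437 lev (np.float64(0.8877627434267297), np.float64(0.12872782277068953)) bra (np.float64(1.5682887603761284), np.float64(0.24091742504286634))
```

Click 5 felt: the force fell from 11.5 N to 0.6 N. I'll settle slightly further so it is fully dropped, then verify.

Scaled: 0.001 m is 0.01, 0.0012 m is 0.012.

```bash
python3 nudge.py '0.02,0.012,0.01,0,0
0.02,0,0,0,0
0.02,0,0,0,0
0.02,0,0,0,0
0.02,0,0,0,0
0.02,0,0,0,0'
python3 - <<'E'
from g import *
show()
import cv2,pickle
d={n:robot.snapshot(n) for n in("scene","top")}; pickle.dump(d,open("s3.pkl","wb"))
A=cv2.resize(d["scene"]["color"][130:265,210:380],None,fx=4,fy=4,interpolation=cv2.INTER_CUBIC)
cv2.imwrite("pics/g3.png",A)
E
```

```text
time: 18.47
tool_pos: [0.513, -0.0233, 0.1316]
ee_rot: [3.14, 0.0, 2.2]
wrist_force: [1.5, -0.1, 3.6]
width: 0.0244
finger_force: 30.0
t 18.47 p [ 0.513  -0.0233  0.1316] rpy [3.1402 0.0001 2.2001] F [ 1.4919 -0.0536  3.5753] w 0.0244 ff 30.00072866678238 lev (np.float64(0.8994423645840464), np.float64(0.12867908751322368)) bra (np.float64(1.5665742783634675), np.float64(0.23947091278574814))
```

View pics/g3.png

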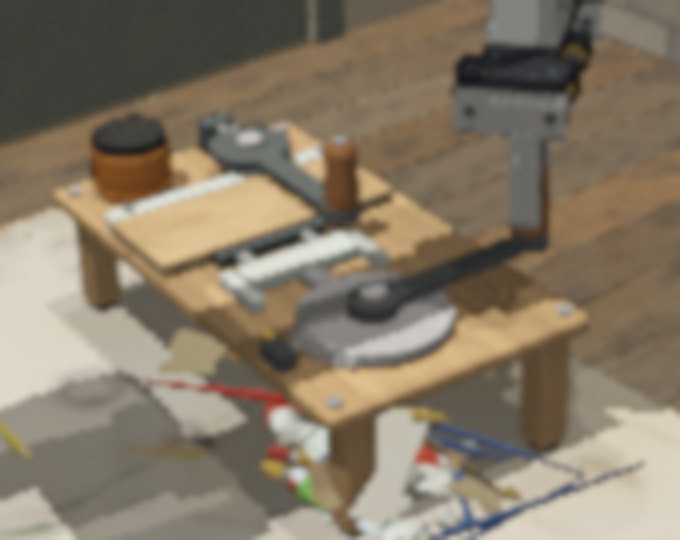

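The scene crop shows the brace across the offcut (pin about (340,140)), the jaw pressed on the offcut, the jar unmoved at (130,158), and the fingers holding the lever grip at (528,235). The lever reads 0.90 with almost no push. I'm handing it in.

```bash
python3 -c "
from bench import robot
print(robot.close_job())"
```

```text
the job is handed in; nothing more can be done
None
```

The job is handed in: the brace is seated at its end stop, and I counted five clicks on the lever, whose grip is still held at rest on the fifth; the jar did not move in the final picture, and the screwdriver was not touched, though I did not check it again at the end.

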